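Lock the test plugs on a scanner repair dock

ROBOT

A 7-joint arm with a two-finger parallel gripper is mounted at the origin on the work surface. World frame = base frame: x ahead of the robot, y to its left, z up, the work surface at z = 0. Lengths are in mm, angles in rad, forces in N, time in s.
With the tool pointing down it reaches from about 350 to 900 mm from the base axis. Payload 8.1 kg.
Tool frame: the origin (TCP) lies at the very end of the fingers, on their centre line; the grasp point (between the pads) lies 19 mm behind it; z points along the fingers, y is the line along which they close (so a half turn about z gives the same grasp; the last joint's range is limited). The gripper opens to 85 mm and grips with 20 to 120 N. Pads are 22 mm wide; open, the fingers measure 114 mm over their backs; the gripper's body (76 mm by 85 mm) begins 54 mm behind the grasp point. The pads swing forward as they close: fully open they stand 13 mm farther back than shut.
Start: joints at [1.134, 0.434, 0.025, 1.573, -0.012, 1.134, -0.075], TCP at [204.749, -590.524, 231.323] pointing down, gripper open.
Joint ranges: [-2.62, 2.62], [-0.44, 2.09], [-1.27, 1.32], [0.08, 2.57], [-1.32, 4.46], [0.12, 2], [-2.74, 2.74]. Speed limits (rad/s): [2.22, 2.22, 3.01, 3.01, 3.14, 3.14, 3.14].

INTERFACE

Orientations are given as a rotation vector (axis times angle).
In Python, from plant import r gives the robot as it stands.
- The arm moves only by the shell command python3 -m jog 'ROWS' [OPENING] [FORCE]. ROWS is JSON, a list of rows, each a list of 4 numbers: the shift along the tool's x, y, z in mm, then the turn about the tool's z in degrees. In form: [[dx, dy, dz, turn], ...]. A call has 1 to 20 rows; each row shifts and turns the commanded pose from where the row before left it, along the tool's axes as they then stand; what a row does not reach is not made up. A row lasts 1/12 s, in which the tool goes at most 41.7 mm and 7.16 degrees, less where a joint would pass 70% of its speed; a pose out of reach is approached as far as the arm can. A call is refused whole if a number of a shift passes 41.7 or a number of a turn 7.16, either way. A call with a gripper value outside its range is refused whole. OPENING is the closure, from -1 (fully open) to 1 (shut), set as the call begins (- or left out, the last holds). The fingers move at their own pace and stop on an object; FORCE is the grip in N (left out, the last holds). Time passes only in rows, so rows that do not move let the fingers close. It gives the time, the measured TCP pose, the force, the opening and the grip force at its end, in the units of the state.
- r.get_state(): the state, without advancing time (a new reading comes with each control period).
- r.read_camera(name): name is "scene" or "top" or "wrist"; returns (picture, depth): 420x560x3 uint8, red, green, blue; 420x560 float32, mm along the optical axis (not along the pixel's ray), 0 where there is no reading.
- r.calibration(name): a dict with "fx", "fy", "cx", "cy" (pixels), "xyz" and "rotation" of the camera in the world. Camera axes: x right, y down, z forward; pixel columns grow to the right and rows downward; lengths in mm; the calibration is good to about 2 mm. A picture is of the moment at which its call begins: read the wrist's pose just before it. calibration takes no time and is no camera call; for the wrist camera it gives the pose at the moment of the call.
- r.finish_job(): hands the job in; it is judged then, once.
The state is a dict: "time_s": time; "joints": joint angles; "qd": joint speeds; "joint_efforts": joint torques, N m; "tcp_pos": TCP position; "ee_rot": TCP orientation; "wrist_force": force on the tool from outside, world axes, zero at the start; "wrist_torque": the same for the moment, N m; "grip_width": finger opening in mm; "gripper_force": force on a finger pad.
Only numpy, scipy, OpenCV 4.12 (cv2) and the standard library are available. Lean on these libraries where they do the work, as an engineer would, in place of code of your own. Each camera call takes 0.05 s, during which the arm holds its last target. There are 200 camera calls.

TASK

Three test plugs sit in the dock on the repair bench, and only one of them has its lever turned home. With a fingertip, push the finger posts of the other two levers round clockwise (seen from above) until both levers are fully home against their stops, so that all three point the same way. Leave the third lever locked, don't pull any plug up out of its socket, and leave the loose things lying about where they are.

Things in the scene. Friction and masses are not known exactly. Their poses are not given: they have to be found in the camera images.
- lever_a (a joint): Steel locking lever on test plug a; starts open, within 0.5 rad of its open stop. 0 rad = fully open (arm points to the dock's front, its -x); 1.571 = fully home at its stop (arm points to the dock's +y, the robot's left). Grows clockwise seen from above. Stays where left; turns at about 1.3 N at the post. Arm 13 mm wide, 48 mm axle to post, its top 90 mm above the table, the plug's top 78 mm. Plug places vary.
- post_a (a point): Centre of the top of the upright finger post at the free end of lever a: a plain steel pin 12 mm in diameter standing 29 mm above the arm; its top is 119 mm above the table. It travels on a circle of 48 mm radius about axle_a, 18 mm clear outside the plug when square to it.
- axle_a (a point): Point on the upright turning axis of lever a, at the height of the post's top (the real hub ends 26 mm lower). Its axes are parallel to the dock's.
- plug_a (a joint): How far test plug a has been pulled up out of its socket, m: 0 = fully seated (as at the start), max 0.03. Plug: black box 62 x 62 mm, 36 mm high, in a white socket block 82 x 82 x 30 mm; held in by friction of about 8 N plus its weight.
- lever_b (a joint): Steel locking lever on test plug b; starts open, within 0.5 rad of its open stop. 0 rad = fully open (arm points to the dock's front, its -x); 1.571 = fully home at its stop (arm points to the dock's +y, the robot's left). Grows clockwise seen from above. Stays where left; turns at about 1.3 N at the post. Arm 13 mm wide, 48 mm axle to post, its top 90 mm above the table, the plug's top 78 mm. Plug places vary.
- post_b (a point): Centre of the top of the upright finger post at the free end of lever b: a plain steel pin 12 mm in diameter standing 29 mm above the arm; its top is 119 mm above the table. It travels on a circle of 48 mm radius about axle_b, 18 mm clear outside the plug when square to it.
- axle_b (a point): Point on the upright turning axis of lever b, at the height of the post's top (the real hub ends 26 mm lower). Its axes are parallel to the dock's.
- plug_b (a joint): How far test plug b has been pulled up out of its socket, m: 0 = fully seated (as at the start), max 0.03. Plug: black box 62 x 62 mm, 36 mm high, in a white socket block 82 x 82 x 30 mm; held in by friction of about 8 N plus its weight.
- lever_c (a joint): Steel locking lever on test plug c; starts home (locked). 0 rad = fully open (arm points to the dock's front, its -x); 1.571 = fully home at its stop (arm points to the dock's +y, the robot's left). Grows clockwise seen from above. Stays where left; turns at about 1.3 N at the post. Arm 13 mm wide, 48 mm axle to post, its top 90 mm above the table, the plug's top 78 mm. Plug places vary.
- post_c (a point): Centre of the top of the upright finger post at the free end of lever c: a plain steel pin 12 mm in diameter standing 29 mm above the arm; its top is 119 mm above the table. It travels on a circle of 48 mm radius about axle_c, 18 mm clear outside the plug when square to it.
- axle_c (a point): Point on the upright turning axis of lever c, at the height of the post's top (the real hub ends 26 mm lower). Its axes are parallel to the dock's.
- plug_c (a joint): How far test plug c has been pulled up out of its socket, m: 0 = fully seated (as at the start), max 0.03. Plug: black box 62 x 62 mm, 36 mm high, in a white socket block 82 x 82 x 30 mm; held in by friction of about 8 N plus its weight.
- dock: Grey test dock, a fixed plate 200 (x) x 400 (y) x 12 mm on the table, origin at the centre of its underside, front edge = its -x side. It carries the three socket blocks in a row along its y axis, 115 mm apart, the middle one at its centre.
- spray_can: Small closed aluminium can, 32 mm in diameter, 100 mm tall, standing loose at the rear of the dock in the gap between two sockets; origin at the centre of its underside. Bystander.
- screw_jar: Clear jar with black cap, 36 mm in diameter, 45 mm tall, loose at the rear of the dock in the other gap; origin at its underside. Bystander.
- screwdriver: Screwdriver 170 mm long lying loose along the dock's front ledge, below and in front of the levers, origin at its underside. Bystander.
- probe: White hand-held scanner probe, T-shaped, 120 x 58 x 24 mm, lying on the table to the robot's right. Bystander.
- brush: Brush 200 mm long lying on the table to the robot's left. Bystander.
- fan: Square black cooling fan 80 x 80 x 25 mm lying on the table, right. Bystander.
- board_module: Aluminium electronics box 110 x 70 x 30 mm on the table, left. Bystander.

How it is judged (in metres and radians):
At the end, for the whole second after the job is handed in: All three levers stand within 0.12 rad (7 degrees) of fully home and at rest, all plugs are seated to within 3 mm, and every loose thing is within 20 mm of where it began (value of joint each of lever_a, lever_b, lever_c above 1.45 rad and velocity of joint lever_a between -0.05 and 0.05 rad/s and velocity of joint lever_b between -0.05 and 0.05 rad/s and velocity of joint lever_c between -0.05 and 0.05 rad/s and value of joint each of plug_a, plug_b, plug_c below 0.003 m and distance of each of spray_can, screw_jar, screwdriver, probe, brush, fan, board_module from where it was at the start of the episode below 0.02 m); the robot touches nothing.
It fails at once if a plug is pulled up out of its socket by more than 5 mm (value of joint any of plug_a, plug_b, plug_c above 0.005 m).
It fails at once if the lever that was already locked is turned back by more than 0.3 rad (value of joint lever_c below 1.25 rad).
It fails at once if a loose bystander is lifted, carried or pushed more than 20 mm from its place (distance of any of spray_can, screw_jar, screwdriver, probe, brush, fan, board_module from where it was at the start of the episode above 0.02 m).
It also fails if it takes over 45 s, if anything falls off the work surface, if the arm or the gripper's body presses on something with over 40 N, if the wrist force passes 120 N, or if a joint passes its speed limit or range.

## Working session

There is one attempt and no reset: what is moved stays moved. The work goes in short steps, Python scripts to look and compute and a shell command to move; the robot and the scene stay as the last step left them, time stands still between calls to the robot, and variables do not carry over. Pictures are saved under pics/ and viewed, at most 10 in all, crops included, and the job is handed in when it is done.

```bash
mkdir -p pics; python3 - <<'E'
from plant import r
import cv2,numpy as np
for n in("top","scene"):
    p,d=r.read_camera(n);cv2.imwrite(f"pics/{n}0.png",p[:,:,::-1]);np.save(f"pics/{n}0.npy",d)
    c=r.calibration(n);print(n,c)
s=r.get_state();print(s)
E
```

```text
top {'fx': 457.1006594429945, 'fy': 457.1006594429945, 'cx': 280.2968702709028, 'cy': 213.351660723119, 'xyz': array([ 427.01574523,  -27.2304799 , 1427.28165912]), 'rotation': array([-2.17751323,  2.15648471, -0.07731964])}
scene {'fx': 403.34834100884206, 'fy': 403.34834100884206, 'cx': 280.30953780989853, 'cy': 215.3051114049854, 'xyz': array([950.2251007 , 519.965741  , 932.24342781]), 'rotation': array([-0.86299595, -2.64142675,  0.94887597])}
{'time_s': 0.1, 'joints': array([ 1.13438083,  0.43513632,  0.02497067,  1.57394743, -0.01161973,
        1.13398321, -0.07509572]), 'qd': array([-1.05351391e-03, -9.29762561e-04, -2.24837893e-04, -2.50819578e-03,
       -6.52100188e-04,  8.81611265e-05, -5.77653984e-04]), 'joint_efforts': array([ 3.33356737e-03, -6.71757531e+01,  1.02819644e+00, -3.16901565e+01,
        1.57757825e-02,  7.25034712e-03,  5.79024163e-05]), 'tcp_pos': array([ 204.60643587, -590.12018615,  230.63764606]), 'ee_rot': array([-3.09668106e+00, -5.21601935e-01,  5.04619878e-04]), 'wrist_force': array([-0.48465109, -0.12474937,  0.03378726]), 'wrist_torque': array([-0.00737538, -0.02731872, -0.02855621]), 'gripper_force': 0.0, 'grip_width': 85.40231548188694}
```

View pics/top0.png

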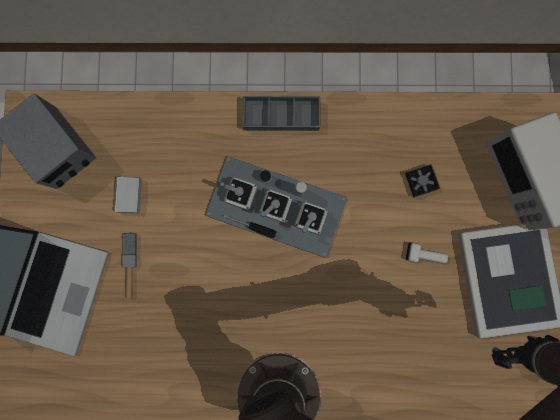

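The top view shows the dock at about px (276,206), rotated, with three plugs at (239,193), (276,206) and (312,218). I'll enlarge it.

```bash
python3 - <<'E'
import cv2
p=cv2.imread("pics/top0.png")[150:262,200:350]
p=cv2.convertScaleAbs(cv2.resize(p,None,fx=5.3,fy=5.3,interpolation=cv2.INTER_CUBIC),alpha=1.6,beta=15)
cv2.imwrite("pics/crop.png",p)
E
```

```text
(no output)
```

View pics/crop.png

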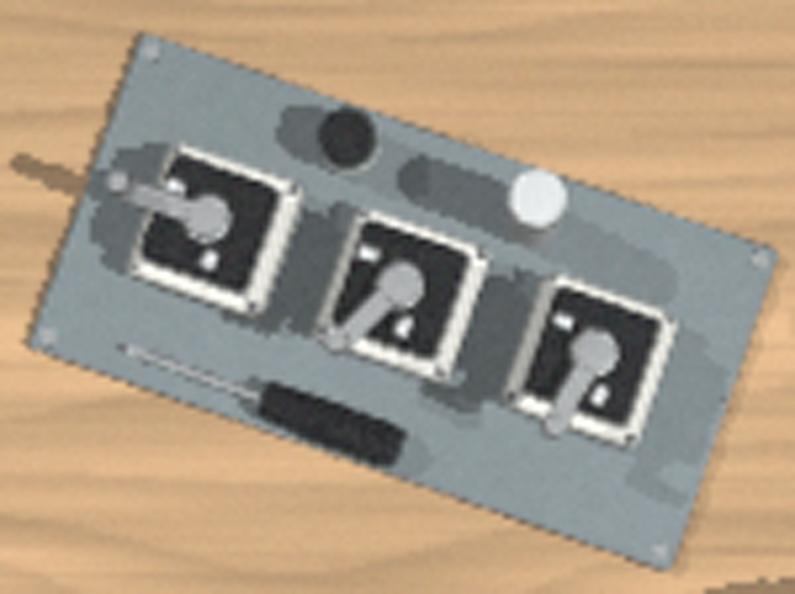

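Enlarged crop: the left plug (c) is home, with its post at (118,181) and hub at (208,218). The middle lever has its hub at (402,287) and post at (335,340). The right lever has its hub at (595,352) and post at (553,427). Both of these are open.

```bash
cat > h.py <<'E'
from plant import r
import numpy as np,cv2
from scipy.spatial.transform import Rotation as R
def px(c,u,v,z):
    Rm=R.from_rotvec(c["rotation"]).as_matrix()
    d=Rm@np.array([(u-c["cx"])/c["fx"],(v-c["cy"])/c["fy"],1]); o=np.array(c["xyz"])
    return o+d*(z-o[2])/d[2]
E
python3 - <<'E'
from h import *
c=r.calibration("top")
P=lambda u,v,z:px(c,200+u/5.3-.4,150+v/5.3-.4,z).round(1)
for n,u,v,z in[("axc",208,218,92),("postc",118,181,119),("axM",402,287,92),("postM",337,340,119),("axR",595,352,92),("postR",553,427,119),("corTL",140,35,12),("corTR",778,250,12),("corBL",30,345,12),("corBR",672,570,12),("can",538,197,100),("jar",347,138,45)]:print(n,P(u,v,z))
E
```

```text
axc [612.5 120.6  92. ]
postc [628.8 167.3 119. ]
axM [574.8  12.1  92. ]
postM [542.6  46.3 119. ]
axR [539.6 -95.   92. ]
postR [496.5 -71.1 119. ]
corTL [733. 172.  12.]
corTR [ 607.4 -206.1   12. ]
corBL [547.5 232.9  12. ]
corBR [ 419.7 -144.2   12. ]
can [624.6 -62.7 100. ]
jar [666.3  46.3  45. ]
```

```bash
python3 -m jog '[[20,-19,0,0],[25,-24,0,0],[26,-24,0,0],[26,-24,0,0],[26,-24,0,0],[26,-24,0,0],[26,-24,0,0],[26,-24,0,0],[26,-24,0,0],[26,-24,0,0],[26,-24,0,0],[26,-24,0,0],[26,-24,0,0],[26,-24,0,0],[26,-24,0,0],[26,-24,0,0],[26,-24,0,0],[26,-24,0,0],[26,-24,0,0],[20,-22,0,0]]' 1 20; python3 -m jog '[[0,0,0,-7],[0,0,0,-7],[0,0,0,-7],[0,0,0,-7],[0,0,0,-7],[0,0,0,-7],[0,0,0,-7],[0,0,0,-7],[0,0,0,0],[0,0,0,0]]'
python3 - <<'E'
from h import *
c=r.calibration("wrist");s=r.get_state()
p,d=r.read_camera("wrist");cv2.imwrite("pics/w0.png",p[:,:,::-1])
x=R.from_rotvec(s["ee_rot"]).as_matrix()[:,0];print(s["tcp_pos"],np.degrees(np.arctan2(x[1],x[0])),s["joints"],s["grip_width"]);print(c)
np.savez("pics/w0.npz",d=d,**c)
E
```

```text
time_s: 1.77
tcp_pos: [529.7, 24.8, 231.1]
ee_rot: [-3.097, -0.523, -0.0]
wrist_force: [-0.2, -0.4, -0.3]
grip_width: 0.2
gripper_force: 0.0
time_s: 2.6
tcp_pos: [528.7, 22.3, 231.0]
ee_rot: [-2.494, -1.91, 0.001]
wrist_force: [0.3, -0.2, -0.0]
grip_width: 0.0
gripper_force: 0.0
[528.65095256  22.27743133 231.00853628] 74.88779338334255 [ 0.27539188  0.33583518 -0.54180966  1.77164998  0.19278537  1.08767967
 -0.59566392] 0.02712426082082877
{'fx': 336.7865919368356, 'fy': 336.7865919368356, 'cx': 283.1852530394071, 'cy': 207.67867495453376, 'xyz': array([548.52861466,  96.0258785 , 374.4686722 ]), 'rotation': array([ 2.81831081, -0.37212371, -0.05738155])}
```

View pics/w0.png

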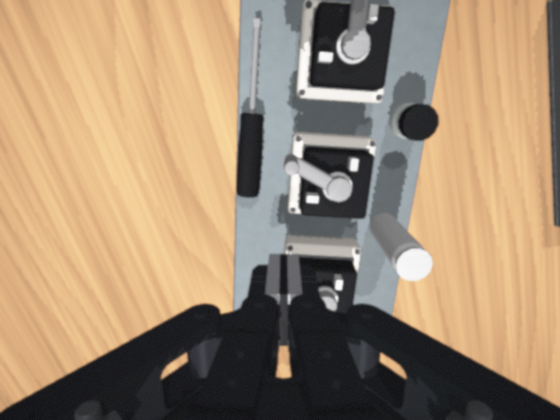

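The wrist view shows the middle hub at (338,187) and its post top at (291,167). The fingertips are at about (284,260), and the right plug is partly hidden.

```bash
python3 - <<'E'
from h import *
c=np.load("pics/w0.npz")
for q in[(338,187,92),(291,165,119),(354,43,92)]:print(px(c,*q).round(1))
C=px(c,284,258,231);print(C)
E
```

```text
[576.   17.2  92. ]
[542.4  50.9 119. ]
[611.9 124.4  92. ]
[530.84378667  29.15209763 231.        ]
```

```bash
python3 -m jog '[[0,0,0,-7],[0,0,0,-7],[0,0,0,-7],[0,0,0,-7],[0,0,0,-7],[0,0,0,-7],[0,0,0,-7],[0,0,0,-7],[0,0,0,-7],[0,0,0,-7],[0,0,0,-7],[0,0,0,-7],[0,0,0,-7],[0,0,0,-4.5],[0,0,0,0],[0,0,0,0]]'; python3 - <<'E'
from h import *
c=r.calibration("wrist");s=r.get_state()
p,d=r.read_camera("wrist");cv2.imwrite("pics/w1.png",p[:,:,::-1])
x=R.from_rotvec(s["ee_rot"]).as_matrix()[:,0];print(s["tcp_pos"],np.degrees(np.arctan2(x[1],x[0])),s["joints"])
np.savez("pics/w1.npz",d=d,**c)
E
```

```text
time_s: 3.98
tcp_pos: [528.8, 22.4, 231.1]
ee_rot: [-0.265, -3.13, -0.0]
wrist_force: [0.2, 0.3, 0.1]
grip_width: -0.1
gripper_force: 0.0
[528.76862473  22.38323539 231.11953415] 170.32564834172322 [ 0.52646936  0.42640292 -0.90921054  1.75293069  0.36651663  1.14334992
  0.90722186]
```

View pics/w1.png

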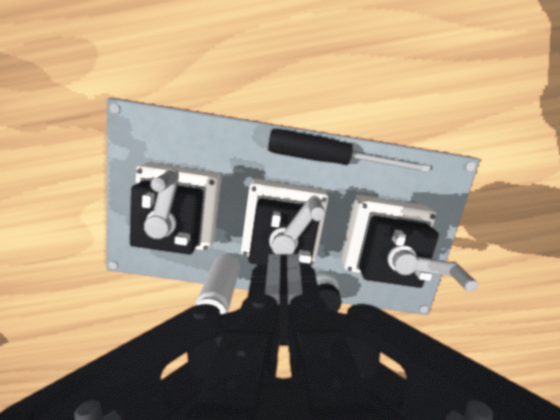

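All three levers are visible. The middle hub is at (284,241) with its post at (317,206), and the right hub is at (157,227) with its post at (159,183). The left lever is home, with its hub at (404,261).

```bash
python3 - <<'E'
from h import *
c=np.load("pics/w1.npz")
for q in[(284,241,92),(317,205,119),(157,227,92),(159,182,119),(404,261,92),(284,260,231)]:print(px(c,*q).round(1))
E
```

```text
[571.9  16.6  92. ]
[534.7  49.4 119. ]
[539.6 -93.1  92. ]
[495.7 -69.  119. ]
[610.1 122.6  92. ]
[523.6  24.5 231. ]
```

```bash
python3 -m jog '[[1,0,15,0],[1,0,20,0],[0,0,20,0],[0,0,20,0],[0,0,20,0],[0,0,20,0],[0,0,12,0],[0,0,6,0],[0,0,0,0],[0,0,0,0]]' && python3 -m jog '[[-0.1,3.3,0,4],[-0.1,3.3,0,4],[-0.1,3.3,0,4],[-0.1,3.3,0,4],[-0.1,3.3,0,4],[-0.1,3.3,0,4],[-0.1,3.3,0,4],[-0.1,3.3,0,4],[-0.1,3.3,0,4],[-0.1,3.3,0,4],[-0.1,3.3,0,4],[-0.1,3.3,0,4]]'
```

```text
time_s: 4.87
tcp_pos: [527.3, 23.1, 98.9]
ee_rot: [0.258, 3.13, 0.0]
wrist_force: [0.7, 0.3, -0.3]
grip_width: -0.2
gripper_force: 0.0
time_s: 5.87
tcp_pos: [548.3, 55.4, 99.6]
ee_rot: [1.513, 2.752, 0.001]
wrist_force: [-1.7, -0.6, 1.0]
grip_width: -0.2
gripper_force: 0.7
```

```bash
python3 -m jog '[[-0.1,3.3,0,4],[-0.1,3.3,0,4],[-0.1,3.3,0,4],[-0.1,3.3,0,4],[-0.1,3.3,0,4],[-0.1,3.3,0,4],[-0.1,3.3,0,4],[0,0,0,0],[0,0,0,0]]';  python3 -m jog '[[0,2,0,2],[0,2,0,2],[0,0,0,0]]';python3 -m jog '[[0,2,0,0],[0,0,0,0],[0,0,0,0]]'
```

```text
time_s: 6.62
tcp_pos: [570.2, 62.8, 99.3]
ee_rot: [2.127, 2.31, 0.002]
wrist_force: [0.2, 0.9, -1.1]
grip_width: 0.2
gripper_force: 0.0
time_s: 6.87
tcp_pos: [572.5, 63.1, 98.8]
ee_rot: [-2.208, -2.233, 0.002]
wrist_force: [-5.7, -0.1, 3.7]
grip_width: 0.2
gripper_force: 2.6
time_s: 7.12
tcp_pos: [572.9, 63.1, 98.6]
ee_rot: [-2.204, -2.235, 0.005]
wrist_force: [-10.7, 0.5, 7.6]
grip_width: 0.3
gripper_force: 5.3
```

```bash
python3 -m jog '[[0,-6,0,0],[0,-6,0,0],[0,0,-20,0],[0,0,-25,0],[0,0,-25,0],[-26,-12,0,0],[-26,-12,0,0],[-26,-12,0,0],[-26,-12,0,0],[-26,-12,0,0],[-26,-12,0,0],[0,0,0,0]]'; python3 -m jog '[[0,0,0,-7],[0,0,0,-7],[0,0,0,-7],[0,0,0,-7],[0,0,0,-7],[0,0,0,-7],[0,0,0,-7],[0,0,0,-7],[0,0,0,-7],[0,0,0,-7],[0,0,0,-7],[0,0,0,-7],[0,0,0,-3],[0,0,0,0],[0,0,0,0]]'; python3 - <<'E'
from h import *
s=r.get_state()
p,d=r.read_camera("top");cv2.imwrite("pics/t1.png",cv2.convertScaleAbs(cv2.resize(p[150:262,200:350,::-1],None,fx=5.3,fy=5.3,interpolation=2),alpha=1.6,beta=15))
x=R.from_rotvec(s["ee_rot"]).as_matrix()[:,0];print(s["tcp_pos"],np.degrees(np.arctan2(x[1],x[0])),s["joints"])
E
```

```text
time_s: 8.12
tcp_pos: [490.6, -100.5, 168.3]
ee_rot: [2.215, 2.226, -0.005]
wrist_force: [0.4, -0.0, 0.0]
grip_width: 0.1
gripper_force: 0.0
time_s: 9.37
tcp_pos: [493.3, -94.3, 168.5]
ee_rot: [0.068, 3.14, -0.0]
wrist_force: [-0.8, 0.0, 0.3]
grip_width: 0.1
gripper_force: 0.0
[493.26506096 -94.28020108 168.50013892] 177.52076842690857 [ 0.6967155   0.4233123  -0.80682255  1.90047786  0.36780112  0.97096785
  1.24960972]
```

View pics/t1.png

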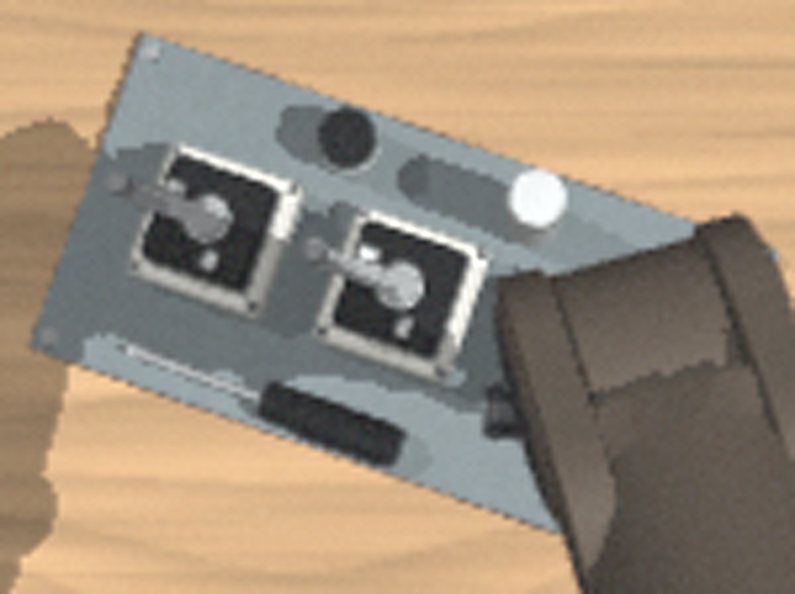

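The middle lever is home (post at (315,248), hub at (402,287)), parallel to the left one, and the can and jar haven't moved. Next is the right lever.

```bash
python3 -m jog '[[1,0,15,0],[1,0,20,0],[0,0,20,0],[0,0,10,0],[0,0,4.5,0],[0,0,0,0],[0,0,0,0]]' && python3 -m jog '[[-0.1,3.3,0,4],[-0.1,3.3,0,4],[-0.1,3.3,0,4],[-0.1,3.3,0,4],[-0.1,3.3,0,4],[-0.1,3.3,0,4],[-0.1,3.3,0,4],[-0.1,3.3,0,4],[-0.1,3.3,0,4],[-0.1,3.3,0,4],[-0.1,3.3,0,4],[-0.1,3.3,0,4]]'
```

```text
time_s: 10.0
tcp_pos: [491.7, -93.9, 99.4]
ee_rot: [0.065, 3.14, 0.0]
wrist_force: [0.5, -0.3, 1.5]
grip_width: 0.0
gripper_force: 0.0
time_s: 11.0
tcp_pos: [508.4, -59.4, 99.8]
ee_rot: [1.342, 2.84, 0.0]
wrist_force: [-2.5, 0.8, -0.4]
grip_width: 0.3
gripper_force: 0.7
```

```bash
python3 -m jog '[[-0.1,3.3,0,4],[-0.1,3.3,0,4],[-0.1,3.3,0,4],[-0.1,3.3,0,4],[-0.1,3.3,0,4],[-0.1,3.3,0,4],[-0.1,3.3,0,4],[-0.1,3.3,0,4],[-0.1,3.3,0,4],[0,0,0,0],[0,0,0,0]]';  python3 -m jog '[[0,2,0,2],[0,2,0,2],[0,0,0,0]]'; python3 -m jog '[[0,2,0,0],[0,0,0,0],[0,0,0,0]]'
```

```text
time_s: 11.92
tcp_pos: [535.3, -48.2, 99.6]
ee_rot: [2.147, 2.293, 0.001]
wrist_force: [-3.2, 1.3, 2.2]
grip_width: -0.3
gripper_force: 1.6
time_s: 12.17
tcp_pos: [536.2, -47.5, 98.9]
ee_rot: [-2.224, -2.212, 0.006]
wrist_force: [-12.6, 3.3, 9.0]
grip_width: -0.2
gripper_force: 6.6
time_s: 12.42
tcp_pos: [536.7, -47.4, 98.7]
ee_rot: [-2.22, -2.214, 0.008]
wrist_force: [-18.2, 4.4, 13.8]
grip_width: -0.3
gripper_force: 9.5
```

At the stop. I'll back off, lift, move clear and check.

```bash
python3 -m jog '[[0,-7,0,0],[0,-8,0,0],[0,0,-20,0],[0,0,-30,0],[0,0,-30,0],[0,0,-30,0],[-30,-10,0,0],[-30,-10,0,0],[-30,-10,0,0],[-30,-10,0,0],[-30,-10,0,0],[-30,-10,0,0],[-30,-10,0,0],[-30,-10,0,0],[0,0,0,0],[0,0,0,0]]'; python3 - <<'E'
from h import *
p,d=r.read_camera("top");cv2.imwrite("pics/t2.png",cv2.convertScaleAbs(cv2.resize(p[150:262,200:350,::-1],None,fx=5.3,fy=5.3,interpolation=2),alpha=1.6,beta=15))
E
```

```text
time_s: 13.75
tcp_pos: [443.9, -290.4, 209.2]
ee_rot: [2.231, 2.209, -0.0]
wrist_force: [-0.2, 0.4, 0.2]
grip_width: 0.1
gripper_force: 0.0
```

View pics/t2.png

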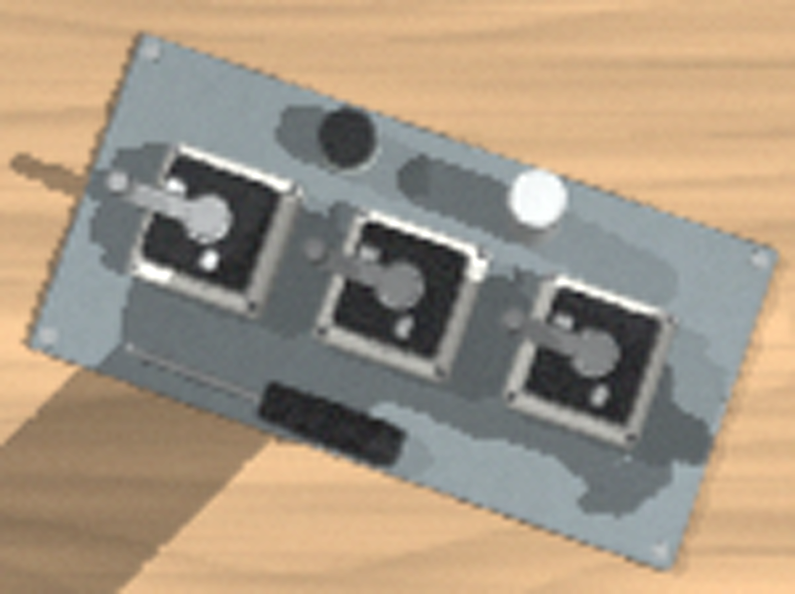

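All three levers are parallel, with post-to-hub slopes of about 22–24° in the picture. The loose things around the dock haven't moved.

```bash
python3 -c "
from plant import r
print(r.finish_job())"
```

```text
the job is handed in; nothing more can be done
None
```

I pushed both open levers round to their stops. In the last picture all three point the same way, and the can, jar and screwdriver by the dock are where they started. The job was handed in with about 14 s on the robot's clock; no verdict came back.

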